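# Load the slide tray into the scanner

## Robot

A 6-joint arm with a two-finger parallel gripper is mounted at the origin on the work surface. World frame = base frame: x ahead of the robot, y to its left, z up, the work surface at z = 0. Lengths are in mm, angles in rad, forces in N, time in s.
With the tool pointing down it reaches from about 350 to 975 mm from the base axis. Payload 7.1 kg.
Tool frame: the origin (TCP) lies midway between the tips of the shut fingers; the grasp point (between the pads) lies 19 mm behind it (ctrl.grasp_offset is the distance from the TCP to the grasp point, in mm); z points along the fingers, y is the line along which they close (so a half turn about z gives the same grasp; the last joint's range is limited). The gripper opens to 88 mm and grips with 3 to 60 N. Pads are 20 mm wide; open, the fingers measure 115 mm over their backs; the gripper's body (75 mm by 178 mm) begins 61 mm behind the grasp point.
Start: joints at [-1.143, 0.423, 1.63, -0, 1.089, -0.019], TCP at [270.066, -563.622, 222.675] pointing down, gripper open.
Joint ranges: [-3, 3], [-0.9, 2.11], [0.09, 2.58], [-1.31, 4.45], [0.11, 2.69], [-2.54, 2.54]. Speed limits (rad/s): [2.39, 2.39, 3.01, 3.14, 3.14, 3.14].

## Interface

Orientations are given as a rotation vector (axis times angle).
In Python, from workcell import ctrl gives the robot as it stands. The module is installed in compiled form; this text tells all that it offers.
- The arm moves only by the tool servo_tool, never from a script. Its argument "rows" is a list of rows, each a list of 7 numbers: the turn, a rotation vector about the tool's x, y, z as a fraction of full scale, then the shift along the tool's x, y, z as a fraction of full scale, then the finger opening in mm, from 0 to 87.8. A call has 1 to 10 rows; each row is the pose to reach, as a shift and turn from the pose commanded when the call began, along the tool's axes at that moment; what a row does not reach only later rows make up. Full scale, the value 1, is 20 cm for a shift and 1.5 rad for a turn. A row lasts 1/8 s, in which the tool goes at most 62.5 mm and 10.7 degrees, less where a joint would pass 70% of its speed; a pose out of reach is approached as far as the arm can. A call with a number of a shift or a turn outside -1 to 1 is refused whole. A call with a gripper value outside its range is refused whole. The fingers move at their own pace and stop on an object; the grip force is fixed at half the most. Time passes only in rows, so rows that repeat a pose let the fingers close. It gives the time, the measured TCP pose, the force, the opening and the grip force at its end, in the units of the state.
- ctrl.get_obs(): the state, without advancing time (a new reading comes with each control period).
- ctrl.get_image(name): name is "scene" or "top"; returns (picture, depth): 400x640x3 uint8, red, green, blue; 400x640 float32, mm along the optical axis (not along the pixel's ray), 0 where there is no reading.
- ctrl.camera_info(name): a dict with "intrinsics" (3x3 intrinsics, pixels), "R" (3x3) and "t" (3): a world point X has camera coordinates R X + t. Camera axes: x right, y down, z forward; pixel columns grow to the right and rows downward; lengths in mm; the calibration is good to about 2 mm. A picture is of the moment at which its call begins. camera_info takes no time and is no camera call.
- ctrl.close_job(): hands the job in; it is judged then, once.
The state is a dict: "t": time; "qpos": joint angles; "qvel": joint speeds; "joint_torque": joint torques, N m; "ee_pos": TCP position; "orientation": TCP orientation; "ft_force": force on the tool from outside, world axes, zero at the start; "moment": the same for the moment, N m; "width": finger opening in mm; "grasp_force": force on a finger pad.
Only numpy, scipy, OpenCV 4.12 (cv2) and the standard library are available. Lean on these libraries where they do the work, as an engineer would, in place of code of your own. Each camera call takes 0.05 s, during which the arm holds its last target. There are 200 camera calls.

## Task

Swing the latch lever clear of the track, push the slide tray gently along its centre line until it is fully home against the end stop, then swing the lever shut behind it. The tray jams if pushed off-centre: do not force it, and leave the other things on the bench alone.

Things in the scene. Friction and masses are not known exactly. Their poses are not given: they have to be found in the camera images.
- bed: Fixed loading bed of a slide scanner: aluminium plate 360 x 210 x 12 mm, its top the track floor, a steel rail on each long edge (175 mm apart inside, 17.5 mm wide, tops 30 mm above the bench). Origin: centre of the plate's underside, on the bench. x points along the track to the end stop (the pushing direction), z up; centre line y = 0; open end at x = -180 mm; lever pivot on the -y rail.
- bed_home (a point): Middle of the foot of the end stop's inner face (165 mm along x from the bed's origin), on the centre line, 12 mm above the bench. Axes as the bed's. The stop is a dark cross bar; behind it the cream scanner housing is 130 mm tall, with a slim objective above the stop. The tray is fully home when its front edge touches the stop; its recess then lies 94 mm back from here.
- tray_recess (a point): Where to push the loose grey slide tray: middle of the recess (60 mm wide, 6 mm deep) in the rear face of the push bar that stands across the tray's rear; 18 mm above the tray's underside, 30 mm above the bench. Bar: 156 wide, top 48 mm above the bench, 8 mm thick here, 14 at the ends. Axes are the tray's: x forward to the stop, z up. Starts in the track, 180 to 230 mm short of home.
- tray_front (a point): Middle of the tray's front edge at its underside, 94 mm ahead of the recess. Axes as the tray's. The tray is 100 long, 156 wide, 13 mm flat with five glass slides on it, 0.4 to 0.9 kg. Four brass studs at its sides, 70 mm apart along the track, run between the rails with 2.5 mm play. Pushed straight within 20 mm of its middle it slides at 1 to 3 N; near an end the studs bite and it jams.
- tray_tab (a point): Middle of the small upright carry tab on the tray's push bar, 60 mm to the +y side of the tray's middle: 30 wide, 28 tall, 10 mm thick, top 76 mm above the bench. Not the place to push.
- lever (a joint): Latch lever angle (rad): 0 = shut (its stop), straight across the track just behind the home tray's bar, so blocking the way in; grows as it swings level towards the open end; 1.57 = along the rail; 2.3 = stop, outside the track. Stays where left; 1 to 2 N at the knob moves it. Dark steel bar, 130 x 16 mm, 34 to 44 mm above the bench. Starts at 0 to 0.3.
- lever_knob (a point): Middle of the black upright round knob near the lever's free end: 16 mm diameter, 35 mm tall, from 44 to 79 mm above the bench; this point is 61.5 mm above the bench, 115 mm from the pivot axis.
- lever_pivot (a point): Point on the lever's upright pivot axis, over the -y rail, at the height of the knob's middle. Seen from above, the lever opens counter-clockwise about it. Shut, it points along +y of the bed. Axes as the bed's.
- oil_bottle: Bystander, standing on the scanner housing: small amber bottle with black cap, 34 mm diameter, 62 mm tall. Origin at the centre of its underside.
- slide_box: Bystander: flat grey and white slide storage box, 102 x 87 x 37 mm. Origin at the centre of its underside.
- petri_dish: Bystander: lidded dish, 90 mm diameter, 17 mm tall. Origin at the centre of its underside.
Things that resemble listed ones, but are neither listed nor needed, are in the scene too. Of the things shaped like the part that bears tray_recess, the grey one is meant.

How it is judged (in metres and radians):
On the way, in this order (a step that is already met when the one before it is completed fails the run):
1. the latch lever is swung clear of the track (past 1.3 rad) while the tray is still short of home (value of joint lever above 1.3 rad and x of tray_front in the frame of bed below 0.135 m), for 0.1 s.
2. the tray is fully home against the end stop (within 4 mm) with the lever still open (x of tray_front in the frame of bed above 0.161 m and value of joint lever above 0.5 rad), for 0.2 s.
At the end, for the whole second after the job is handed in: The tray lies flat in the track, its front edge within 5 mm of the end stop and within 8 mm of its middle, and the lever is shut behind it (below 0.12 rad), at rest (x of tray_front in the frame of bed above 0.16 m and distance between tray_front and bed_home below 0.008 m and angle between the z axis of tray_front and the z axis of bed, either way round below 0.05 rad and value of joint lever below 0.12 rad and not (velocity of joint lever above 0.05 rad/s or velocity of joint lever below -0.05 rad/s)); the robot touches nothing.
It fails at once if the tray is forced: more than 90 N in all between tray and bed (contact force between tray and bed above 90 N).
It fails at once if the oil bottle is moved more than 30 mm (distance of oil_bottle from where it was at the start of the episode above 0.03 m).
It fails at once if the slide box is moved more than 30 mm (distance of slide_box from where it was at the start of the episode above 0.03 m).
It fails at once if the dish is moved more than 30 mm (distance of petri_dish from where it was at the start of the episode above 0.03 m).
It also fails if it takes over 72 s, if anything falls off the work surface, if the arm or the gripper's body presses on something with over 40 N, if the wrist force passes 120 N, or if a joint passes its speed limit or range.

## Working session

There is one attempt and no reset: what is moved stays moved. The work goes in short steps, Python scripts to look and compute and a tool call to move; the robot and the scene stay as the last step left them, time stands still between calls to the robot, and variables do not carry over. Pictures are saved under pics/ and viewed, at most 10 in all, crops included, and the job is handed in when it is done.

Besides the shell and the picture viewer there is one more tool, called after "Call:" by a JSON object that holds its "name" and its "arguments", one argument or row to a line. servo_tool: Moves the arm, as the interface text tells. Its arguments: {"type":"object","properties":{"rows":{"type":"array","items":{"type":"array","items":{"type":"number"}}}},"required":["rows"]}

```bash
mkdir -p pics; python3 - <<'E'
from workcell import ctrl
import cv2,numpy as np
for n in("scene","top"):
    im,d=ctrl.get_image(n); cv2.imwrite(f"pics/{n}0.png",im[:,:,::-1]); np.savez(f"{n}0.npz",im=im,d=d)
    c=ctrl.camera_info(n); print(n,c)
o=ctrl.get_obs(); print(o)
E
```

```text
scene {'intrinsics': array([[505.86240744,   0.        , 314.51838793],
       [  0.        , 505.86240744, 204.36069272],
       [  0.        ,   0.        ,   1.        ]]), 'R': array([[-0.62385666,  0.7812347 , -0.0217994 ],
       [ 0.44397315,  0.33130467, -0.83254133],
       [-0.64318793, -0.5290648 , -0.55353385]]), 't': array([ 367.62542334, -150.58494358, 1782.66887038])}
top {'intrinsics': array([[435.36654118,   0.        , 323.7810081 ],
       [  0.        , 435.36654118, 194.98871647],
       [  0.        ,   0.        ,   1.        ]]), 'R': array([[-0.01242335, -0.99990514, -0.005947  ],
       [-0.99900621,  0.01266634, -0.04273361],
       [ 0.04280488,  0.0054102 , -0.9990688 ]]), 't': array([  -8.46118935,  575.68617318, 1290.59917796])}
{'t': 0.1, 'qpos': array([-1.14297698e+00,  4.23735890e-01,  1.63057001e+00, -2.58234124e-05,
        1.08856463e+00, -1.90233102e-02]), 'qvel': array([ 4.37490006e-04, -1.24483252e-03, -1.14363220e-03,  1.05986201e-03,
        4.04095653e-04,  9.96553901e-06]), 'joint_torque': array([ 3.66075719e-04, -5.45615137e+01, -2.74323463e+01,  6.44714828e-02,
        1.88050914e-02, -2.82937799e-05]), 'ee_pos': array([ 269.88515354, -563.20834479,  222.01434957]), 'orientation': array([-3.06228885e+00, -6.95816047e-01,  4.42433407e-04]), 'ft_force': array([0.12797281, 0.312951  , 0.00450041]), 'moment': array([ 0.01022302, -0.03818701,  0.00382823]), 'grasp_force': 0.0, 'width': 87.39081139250467}
```

View pics/top0.png

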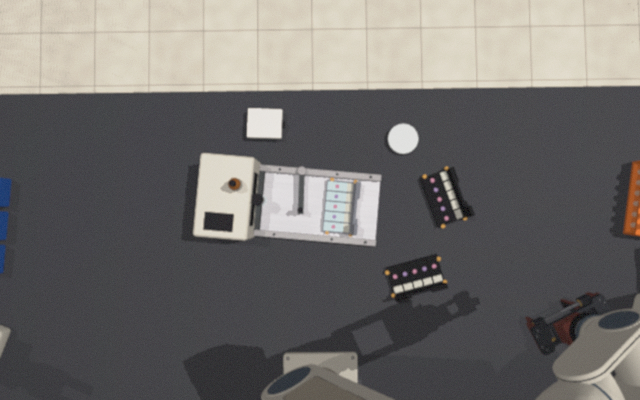

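View pics/scene0.png

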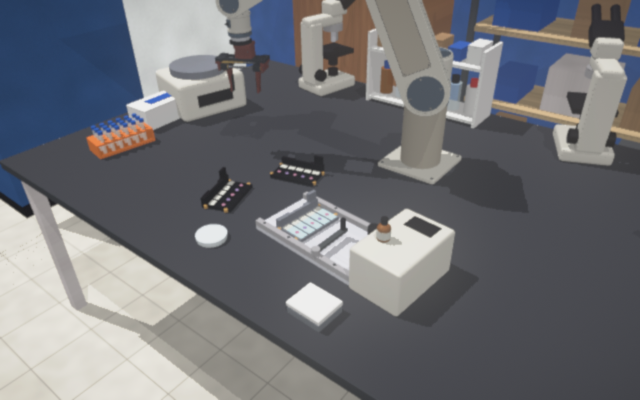

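The top view shows the bed between the housing at (225,197) and the open end at (380,208). The grey tray is in the track at (340,207). The lever runs from its pivot at (301,172) to the knob at (300,210). Things that could be taken for the tray: the grey tray (340,207), black tray (445,197) and black tray (415,277). I choose the grey one in the track. In the scene view it is at (310,222), with the lever behind the slides at (330,235).

```bash
python3 - <<'E'
import cv2,numpy as np
im=np.load("top0.npz")["im"][150:260,240:395,::-1]
cv2.imwrite("pics/crop1.png",cv2.resize(im,None,fx=5,fy=5,interpolation=cv2.INTER_CUBIC))
im=np.load("scene0.npz")["im"][180:300,245:405,::-1]
cv2.imwrite("pics/crop2.png",cv2.resize(im,None,fx=5,fy=5,interpolation=cv2.INTER_CUBIC))
E
```

```text
(no output)
```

View pics/crop1.png

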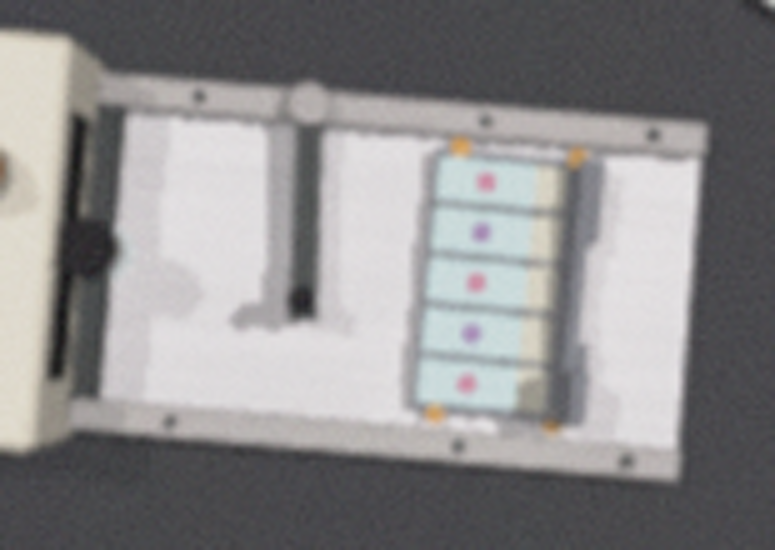

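View pics/crop2.png

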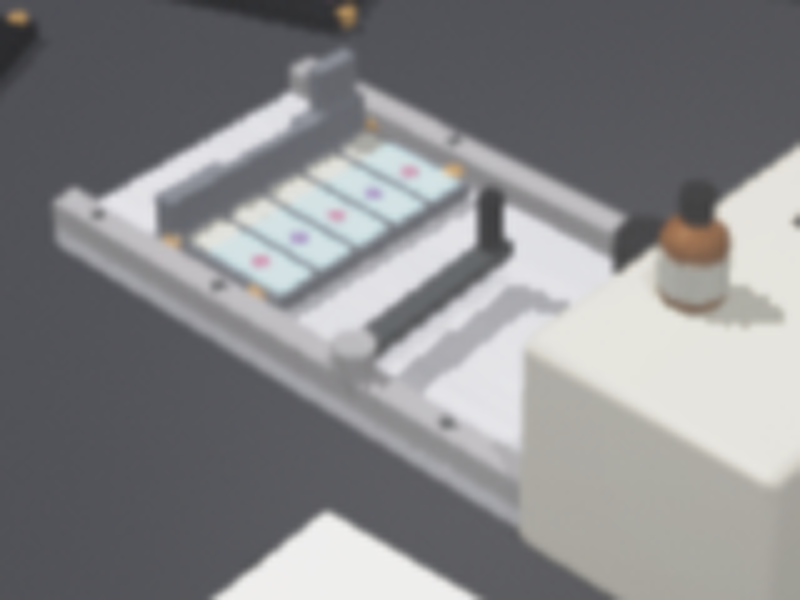

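The crops confirm it: the grey bar with a carry tab at about (355,222) in the top view, and brass studs. The recess is in its right-hand (rear) face. Rails, pivot disc (crop1 308,103) and knob top (crop1 301,300) are clear.

```bash
cat > h.py <<'E'
import numpy as np,cv2
from workcell import ctrl
from scipy.spatial.transform import Rotation as Ro
def ray(n,uv,z):
    c=ctrl.camera_info(n);uv=np.atleast_2d(uv).astype(float)
    d=np.c_[uv,np.ones(len(uv))]@np.linalg.inv(c["intrinsics"]).T@c["R"]
    C=-c["R"].T@c["t"]; return C+d*((z-C[2])/d[:,2])[:,None]
E
python3 - <<'E'
from h import *
im=np.load("top0.npz")["im"];g=cv2.GaussianBlur(im,(0,0),.7).mean(2)
def cross(p,th):  # first index crossing upward, subpixel
    i=np.where((p[:-1]<th)&(p[1:]>=th))[0][0]; return i+(th-p[i])/(p[i+1]-p[i])
up=np.array([(u,150+cross(g[150:190,u],120)) for u in range(268,378)])
lo=np.array([(u,262-cross(g[262:215:-1,u],120)) for u in range(262,374)])
en=np.array([(395-cross(g[v,395:360:-1],120),v) for v in range(186,236)])
U=ray("top",up,30);L=ray("top",lo,30);E=ray("top",en,12)
fl=lambda P:cv2.fitLine(P[:,:2].astype(np.float32),cv2.DIST_HUBER,0,.01,.01).ravel()
fu,fl_,fe=fl(U),fl(L),fl(E);print(fu,fl_,fe)
x=fu[:2]+fl_[:2]*np.sign(fu[:2]@fl_[:2]);x/=np.linalg.norm(x);x*=np.sign(x[1])
y=np.array([-x[1],x[0]]);print("yaw",np.arctan2(x[1],x[0]),"width",(fl_[2:]-fu[2:])@y)
yc=((fl_[2:]+fu[2:])/2)@y; xe=fe[2:]@x
o=(xe+180)*x+yc*y;print("bed origin",o)
B=np.array([x,y]);px=lambda a:(240+(a[0]-2)/5,150+(a[1]-2)/5)
b=lambda p,z:(B@(ray("top",px(p),z)[0,:2]-o)).round(1)
print("pivot",b((308,103),44),"knob",b((301,300),79),"stop",b((113,250),20))
# stop inner edge, bar rear/front top, tab
for n,p,z in[("floor/stopfoot",(116,300),12),("bar rear ends",(604,200),48),("rear recess top",(585,290),48),("bar rear lower end",(582,380),48),("tray front up",(435,170),25),("tray front lo",(411,400),25)]:print(n,b(p,z))
hs=cv2.cvtColor(im,cv2.COLOR_RGB2HSV);m=cv2.inRange(hs,(10,120,120),(25,255,255));m[:170]=0;m[245:]=0;m[:,:315]=0;m[:,365:]=0
n,_,s,c=cv2.connectedComponentsWithStats(m)
for k in range(1,n):print("stud",s[k,4],(B@(ray("top",c[k],25)[0,:2]-o)).round(1))
d=np.load("top0.npz")["d"];print("housing/obj world o->home",o+165*x)
E
```

```text
[ 9.7777613e-02  9.9520826e-01  6.5247821e+02 -1.3375542e+00] [9.8896183e-02 9.9509776e-01 4.4040195e+02 7.6499686e+00] [ 9.9508750e-01 -9.8999403e-02  5.2751898e+02 -1.7713638e+02]
yaw 1.4723003 width 211.93217
bed origin [546.3143      1.8830261]
pivot [ 57.2 -96.2] knob [48.9 19.2] stop [166.7  -1.1]
floor/stopfoot [163.4  28.4]
bar rear ends [-119.8  -54.1]
rear recess top [-113.1   -0.9]
bar rear lower end [-115.7   51.2]
tray front up [-20.2 -64.7]
tray front lo [-17.7  72.2]
stud 4 [-33.3 -81. ]
stud 1 [-103.4  -79.6]
stud 1 [-30.7  78.1]
housing/obj world o->home [562.53986 166.0833 ]
```

Tray, bed and lever are measured: knob angle about 0.07 rad, recess at bed x ≈ -113 mm. First I shut the fingers, turn the tool to the bed's axes and approach.

Call:
{"name": "servo_tool", "arguments": {
  "rows": [
    [0, 0, -0.1, 0.2, -0.18, 0, 0],
    [0, 0, -0.2, 0.4, -0.36, 0, 0],
    [0, 0, -0.3, 0.6, -0.54, 0, 0],
    [0, 0, -0.4, 0.8, -0.72, 0, 0],
    [0, 0, -0.5, 1, -0.9, 0, 0],
    [0, 0, -0.6, 1, -0.9, 0, 0],
    [0, 0, -0.683, 1, -0.9, 0, 0],
    [0, 0, -0.683, 1, -0.9, 0, 0],
    [0, 0, -0.683, 1, -0.9, 0, 0]
  ]
}}

```text
t: 1.23
ee_pos: [372.5, -314.9, 222.5]
orientation: [-2.332, -2.105, 0.0]
ft_force: [0.2, -0.2, 0.2]
width: 1.9
grasp_force: 0.0
```

```bash
cat >> h.py <<'E'
yaw=1.4723;X=np.array([np.cos(yaw),np.sin(yaw)]);Y=np.array([-X[1],X[0]]);O=np.array([546.3,1.9])
def st():
    o=ctrl.get_obs();p=o["ee_pos"];R=Ro.from_rotvec(o["orientation"]).as_matrix()
    d=p[:2]-O;f=o["ft_force"]
    print("t",round(o["t"],2),"bed xy z",(d@X).round(1),(d@Y).round(1),p[2].round(1),"yaw err",(np.arctan2(R[1,0],R[0,0])-yaw).round(3),"zax",R[:,2].round(3),"F bed",(f[:2]@X).round(1),(f[:2]@Y).round(1),f[2].round(1),"w",o["width"])
E
python3 -c "from h import *;st()"
```

```text
t 1.23 bed xy z -332.4 141.8 222.5 yaw err -0.004 zax [-0.  0. -1.] F bed -0.2 -0.2 0.2 w 1.8624827125963128
```

Call:
{"name": "servo_tool", "arguments": {
  "rows": [
    [0, 0, 0, 0.2, 0.12, 0, 0],
    [0, 0, 0, 0.4, 0.24, 0, 0],
    [0, 0, 0, 0.6, 0.36, 0, 0],
    [0, 0, 0, 0.8, 0.48, 0, 0],
    [0, 0, 0, 1, 0.61, 0, 0],
    [0, 0, 0, 1, 0.61, 0, 0]
  ]
}}

```text
t: 1.98
ee_pos: [515.4, -126.2, 222.6]
orientation: [2.327, 2.11, 0.001]
ft_force: [0.5, -0.6, 1.1]
width: 0.2
grasp_force: 0.0
```

Call:
{"name": "servo_tool", "arguments": {
  "rows": [
    [0, 0, 0, 0.25, 0, 0, 0],
    [0, 0, 0, 0.5, 0, 0, 0],
    [0, 0, 0, 0.75, 0, 0, 0],
    [0, 0, 0, 1, 0, 0, 0],
    [0, 0, 0, 1, 0, 0, 0]
  ]
}}

```text
t: 2.6
ee_pos: [533.6, 72.4, 222.5]
orientation: [-2.327, -2.11, 0.0]
ft_force: [0.0, -0.0, 0.3]
width: 0.4
grasp_force: 0.0
```

Call:
{"name": "servo_tool", "arguments": {
  "rows": [
    [0, 0, 0, 0.08, 0, 0, 0],
    [0, 0, 0, 0.08, 0, 0.2, 0],
    [0, 0, 0, 0.08, 0, 0.4, 0],
    [0, 0, 0, 0.08, 0, 0.55, 0],
    [0, 0, 0, 0.08, 0, 0.55, 0],
    [0, 0, 0, 0.08, 0, 0.55, 0]
  ]
}}

```text
t: 3.35
ee_pos: [536.1, 86.4, 113.6]
orientation: [2.33, 2.106, 0.001]
ft_force: [0.4, 0.6, 0.4]
width: 0.6
grasp_force: 0.0
```

```bash
python3 - <<'E'
from h import *
st()
im,_=ctrl.get_image("scene");cv2.imwrite("pics/s1.png",cv2.resize(im[130:300,225:465,::-1],None,fx=3,fy=3,interpolation=2))
E
```

```text
t 3.35 bed xy z 83.1 18.5 113.6 yaw err -0.002 zax [ 0.001  0.    -1.   ] F bed 0.6 -0.3 0.4 w 0.5755890843648589
```

View pics/s1.png

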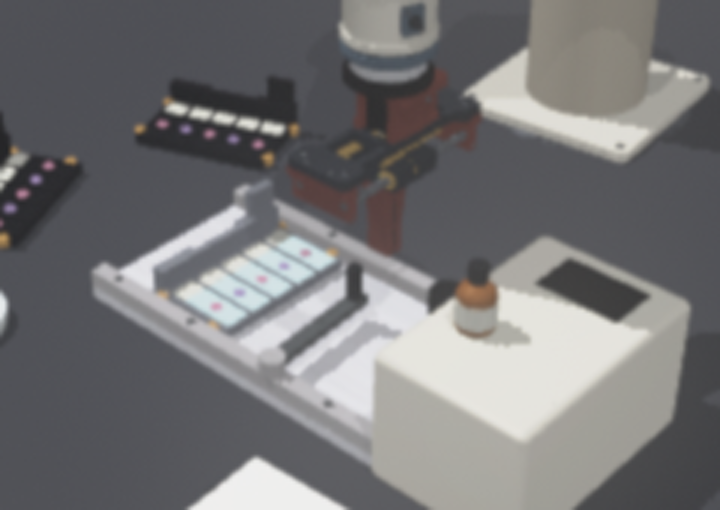

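Call:
{"name": "servo_tool", "arguments": {
  "rows": [
    [0, 0, 0, 0, 0, 0.1, 0],
    [0, 0, 0, 0, 0, 0.2, 0],
    [0, 0, 0, 0, 0, 0.29, 0],
    [0, 0, 0, 0, 0, 0.29, 0],
    [0, 0, 0, 0, 0, 0.29, 0]
  ]
}}

```text
t: 4.03
ee_pos: [535.9, 87.0, 55.3]
orientation: [2.329, 2.108, 0.001]
ft_force: [-0.7, 0.1, 0.0]
width: 0.8
grasp_force: 0.0
```

Call:
{"name": "servo_tool", "arguments": {
  "rows": [
    [0, 0, 0, -0.065, 0, 0, 0],
    [0, 0, 0, -0.13, 0, 0, 0],
    [0, 0, 0, -0.19, 0.003, 0, 0],
    [0, 0, 0, -0.244, 0.009, 0, 0],
    [0, 0, 0, -0.3, 0.023, 0, 0],
    [0, 0, 0, -0.354, 0.043, 0, 0],
    [0, 0, 0, -0.405, 0.07, 0, 0],
    [0, 0, 0, -0.455, 0.098, 0, 0],
    [0, 0, 0, -0.5, 0.133, 0, 0],
    [0, 0, 0, -0.543, 0.172, 0, 0]
  ]
}}

```text
t: 5.28
ee_pos: [558.8, -25.2, 54.5]
orientation: [-2.329, -2.108, 0.001]
ft_force: [-0.3, 1.6, 0.0]
width: 0.6
grasp_force: 0.5
```

```bash
python3 -c "from h import *;st()"
```

```text
t 5.28 bed xy z -25.7 -15.1 54.5 yaw err -0.001 zax [-0.001  0.    -1.   ] F bed 1.5 0.5 0.0 w 0.6027171098550665
```

Call:
{"name": "servo_tool", "arguments": {
  "rows": [
    [0, 0, 0, -0.038, 0.044, 0, 0],
    [0, 0, 0, -0.071, 0.09, 0, 0],
    [0, 0, 0, -0.1, 0.14, 0, 0],
    [0, 0, 0, -0.123, 0.192, 0, 0],
    [0, 0, 0, -0.14, 0.247, 0, 0],
    [0, 0, 0, -0.154, 0.303, 0, 0],
    [0, 0, 0, -0.16, 0.36, 0, 0],
    [0, 0, 0, -0.162, 0.418, 0, 0],
    [0, 0, 0, -0.16, 0.47, 0, 0],
    [0, 0, 0, -0.16, 0.47, 0, 0]
  ]
}}

```text
t: 6.52
ee_pos: [650.3, -65.8, 54.8]
orientation: [2.328, 2.108, 0.001]
ft_force: [0.1, -0.2, 0.5]
width: 0.1
grasp_force: 0.0
```

Call:
{"name": "servo_tool", "arguments": {
  "rows": [
    [0, 0, 0, 0, -0.05, 0, 0],
    [0, 0, 0, 0, -0.1, -0.15, 0],
    [0, 0, 0, 0, -0.1, -0.35, 0],
    [0, 0, 0, -0.25, -0.3, -0.35, 0],
    [0, 0, 0, -0.4, -0.5, -0.35, 0],
    [0, 0, 0, -0.4, -0.5, -0.35, 0],
    [0, 0, 0, -0.4, -0.5, -0.35, 0]
  ]
}}

```text
t: 7.4
ee_pos: [541.9, -135.4, 125.1]
orientation: [2.329, 2.107, 0.001]
ft_force: [-0.1, -0.7, -0.2]
width: 0.6
grasp_force: 0.0
```

```bash
python3 - <<'E'
from h import *
st()
for n in("top","scene"):
    im,_=ctrl.get_image(n);np.savez(n+"1.npz",im=im)
    s=im[140:270,230:430] if n=="top" else im[170:300,235:435]
    cv2.imwrite(f"pics/{n}2.png",s[:,:,::-1])
a=[cv2.imread(f"pics/{n}2.png") for n in("top","scene")]
cv2.imwrite("pics/both2.png",cv2.resize(np.hstack(a),None,fx=2,fy=2,interpolation=2))
E
```

```text
t 7.4 bed xy z -137.1 -9.2 125.1 yaw err -0.002 zax [ 0.001 -0.    -1.   ] F bed -0.7 0.1 -0.2 w 0.6036740822641958
```

View pics/both2.png

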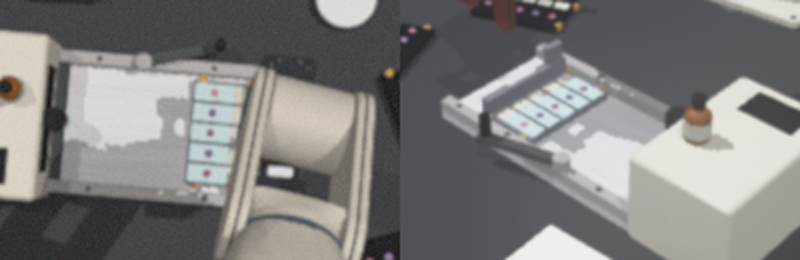

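The lever is clear: knob at top-view (340,163), outside the rail, and the tray has not moved. Next I descend behind the recess.

Call:
{"name": "servo_tool", "arguments": {
  "rows": [
    [0, 0, 0, -0.04, -0.045, 0, 0],
    [0, 0, 0, -0.04, -0.045, 0.15, 0],
    [0, 0, 0, -0.04, -0.045, 0.3, 0],
    [0, 0, 0, -0.04, -0.045, 0.4, 0],
    [0, 0, 0, -0.04, -0.045, 0.49, 0],
    [0, 0, 0, -0.04, -0.045, 0.49, 0],
    [0, 0, 0, -0.04, -0.045, 0.49, 0]
  ]
}}

```text
t: 8.38
ee_pos: [532.4, -142.5, 27.1]
orientation: [2.329, 2.108, 0.001]
ft_force: [0.0, 0.3, -0.2]
width: 0.0
grasp_force: 0.0
```

Call:
{"name": "servo_tool", "arguments": {
  "rows": [
    [0, 0, 0, 0.03, 0, 0, 0],
    [0, 0, 0, 0.06, 0, 0, 0],
    [0, 0, 0, 0.09, 0, 0, 0],
    [0, 0, 0, 0.12, 0, 0, 0],
    [0, 0, 0, 0.15, 0, 0, 0],
    [0, 0, 0, 0.18, 0, 0, 0],
    [0, 0, 0, 0.21, 0, 0, 0],
    [0, 0, 0, 0.24, 0, 0, 0]
  ]
}}

```text
t: 9.38
ee_pos: [536.8, -94.3, 26.7]
orientation: [2.329, 2.108, -0.0]
ft_force: [0.5, -4.0, 2.2]
width: 0.7
grasp_force: 1.6
```

```bash
cat >> h.py <<'E'
def studs():
    im,_=ctrl.get_image("top");hs=cv2.cvtColor(im,cv2.COLOR_RGB2HSV);m=cv2.inRange(hs,(8,110,110),(26,255,255))
    m[:165]=0;m[248:]=0;m[:,:262]=0;m[:,375:]=0
    n,_,s,c=cv2.connectedComponentsWithStats(m)
    for k in range(1,n):
        d=ray("top",c[k],25)[0,:2]-O;print("stud",s[k,4],(d@X).round(1),(d@Y).round(1))
E
python3 -c "from h import *;st();studs()"
```

```text
t 9.38 bed xy z -96.7 0.0 26.7 yaw err -0.001 zax [-0. -0. -1.] F bed -3.9 -0.9 2.2 w 0.6505828541452425
stud 1 -5.1 -80.1
stud 3 -5.1 79.4
```

Call:
{"name": "servo_tool", "arguments": {
  "rows": [
    [0, 0, 0, 0.035, 0, 0, 0],
    [0, 0, 0, 0.07, 0, 0, 0],
    [0, 0, 0, 0.105, 0, 0, 0],
    [0, 0, 0, 0.14, 0, 0, 0],
    [0, 0, 0, 0.175, 0, 0, 0],
    [0, 0, 0, 0.21, 0, 0, 0],
    [0, 0, 0, 0.245, 0, 0, 0],
    [0, 0, 0, 0.28, 0, 0, 0],
    [0, 0, 0, 0.315, 0, 0, 0],
    [0, 0, 0, 0.35, 0, 0, 0]
  ]
}}

```text
t: 10.68
ee_pos: [543.6, -24.5, 26.6]
orientation: [-2.329, -2.108, 0.0]
ft_force: [-0.5, -1.9, -1.0]
width: 0.3
grasp_force: 0.8
```

```bash
python3 -c "from h import *;st();studs()"
```

```text
t 10.68 bed xy z -26.6 0.1 26.6 yaw err -0.001 zax [-0.  0. -1.] F bed -2.0 0.3 -1.0 w 0.3023672532987625
stud 4 64.8 -78.6
```

Call:
{"name": "servo_tool", "arguments": {
  "rows": [
    [0, 0, 0, 0.035, 0, 0, 0],
    [0, 0, 0, 0.07, 0, 0, 0],
    [0, 0, 0, 0.105, 0, 0, 0],
    [0, 0, 0, 0.14, 0, 0, 0],
    [0, 0, 0, 0.175, 0, 0, 0],
    [0, 0, 0, 0.21, 0, 0, 0],
    [0, 0, 0, 0.245, 0, 0, 0],
    [0, 0, 0, 0.28, 0, 0, 0],
    [0, 0, 0, 0.315, 0, 0, 0],
    [0, 0, 0, 0.35, 0, 0, 0]
  ]
}}

```text
t: 11.98
ee_pos: [550.7, 45.1, 26.7]
orientation: [-2.329, -2.108, 0.0]
ft_force: [-0.1, -1.3, -1.2]
width: 0.4
grasp_force: 0.9
```

Call:
{"name": "servo_tool", "arguments": {
  "rows": [
    [0, 0, 0, 0.01, 0, 0, 0],
    [0, 0, 0, 0.02, 0, 0, 0],
    [0, 0, 0, 0.03, 0, 0, 0],
    [0, 0, 0, 0.04, 0, 0, 0],
    [0, 0, 0, 0.05, 0, 0, 0],
    [0, 0, 0, 0.06, 0, 0, 0]
  ]
}}

```text
t: 12.72
ee_pos: [551.8, 56.6, 26.7]
orientation: [-2.329, -2.108, 0.0]
ft_force: [-0.2, -1.8, -1.3]
width: 0.3
grasp_force: 1.0
```

```bash
python3 -c "from h import *;st();studs()"
```

```text
t 12.72 bed xy z 55.0 -0.1 26.7 yaw err -0.001 zax [-0.  0. -1.] F bed -1.9 0.0 -1.3 w 0.3305029968712044
stud 5 146.4 -80.3
```

Now I creep until the force rises at the stop.

Call:
{"name": "servo_tool", "arguments": {
  "rows": [
    [0, 0, 0, 0.005, 0, 0, 0],
    [0, 0, 0, 0.01, 0, 0, 0],
    [0, 0, 0, 0.015, 0, 0, 0],
    [0, 0, 0, 0.02, 0, 0, 0],
    [0, 0, 0, 0.02, 0, 0, 0]
  ]
}}

```text
t: 13.4
ee_pos: [552.3, 60.7, 26.7]
orientation: [-2.329, -2.108, -0.0]
ft_force: [0.1, -0.9, -0.3]
width: 0.5
grasp_force: 0.5
```

Call:
{"name": "servo_tool", "arguments": {
  "rows": [
    [0, 0, 0, 0.005, 0, 0, 0],
    [0, 0, 0, 0.01, 0, 0, 0],
    [0, 0, 0, 0.01, 0, 0, 0]
  ]
}}

```text
t: 13.78
ee_pos: [552.5, 62.2, 26.7]
orientation: [2.329, 2.108, -0.0]
ft_force: [-0.3, -4.5, -0.0]
width: 0.4
grasp_force: 2.4
```

```bash
python3 -c "from h import *;st();studs()"
```

```text
t 13.78 bed xy z 60.7 -0.2 26.7 yaw err -0.001 zax [ 0. -0. -1.] F bed -4.6 -0.2 -0.0 w 0.42068611215517765
stud 2 151.6 -81.6
```

Call:
{"name": "servo_tool", "arguments": {
  "rows": [
    [0, 0, 0, 0.005, 0, 0, 0],
    [0, 0, 0, 0.01, 0, 0, 0],
    [0, 0, 0, 0.01, 0, 0, 0],
    [0, 0, 0, 0.01, 0, 0, 0]
  ]
}}

```text
t: 14.32
ee_pos: [552.5, 62.3, 26.7]
orientation: [2.327, 2.108, -0.003]
ft_force: [0.8, -16.4, 1.5]
width: 0.4
grasp_force: 8.6
```

```bash
python3 -c "from h import *;st();studs()"
```

```text
t 14.32 bed xy z 60.8 -0.2 26.7 yaw err -0.0 zax [-0.001 -0.002 -1.   ] F bed -16.2 -2.4 1.5 w 0.3672656709305528
stud 3 152.0 -80.6
```

The tray has stopped at the stop: the force rose to 16 N with no more motion, at the expected position. I back off, raise, and look at the knob.

Call:
{"name": "servo_tool", "arguments": {
  "rows": [
    [0, 0, 0, -0.07, 0, 0, 0],
    [0, 0, 0, -0.15, 0, 0, 0],
    [0, 0, 0, -0.25, 0, -0.1, 0],
    [0, 0, 0, -0.4, 0, -0.3, 0],
    [0, 0, 0, -0.65, 0, -0.49, 0],
    [0, 0, 0, -0.9, 0, -0.49, 0],
    [0, 0, 0, -0.9, 0, -0.49, 0],
    [0, 0, 0, -0.9, 0, -0.49, 0]
  ]
}}

```text
t: 15.38
ee_pos: [534.3, -114.6, 124.4]
orientation: [-2.33, -2.106, -0.0]
ft_force: [0.3, -0.0, -0.4]
width: 0.9
grasp_force: 0.0
```

```bash
python3 - <<'E'
from h import *
st();studs()
im,_=ctrl.get_image("top");cv2.imwrite("pics/top3.png",cv2.resize(im[140:270,240:420,::-1],None,fx=4,fy=4,interpolation=2))
d=ray("top",(340,163),79)[0,:2]-O;k=np.array([d@X,d@Y]);print("knob",k,"ang",np.arctan2(-(k[0]-57),k[1]+96))
E
```

```text
t 15.38 bed xy z -117.1 0.4 124.4 yaw err -0.002 zax [-0.     0.001 -1.   ] F bed 0.0 -0.3 -0.4 w 0.8604583503876474
stud 5 152.3 -79.8
stud 2 82.9 -81.5
stud 2 153.1 80.7
stud 2 83.3 80.6
knob [ -53.44358309 -122.80643859] ang 1.8089079173828666
```

View pics/top3.png

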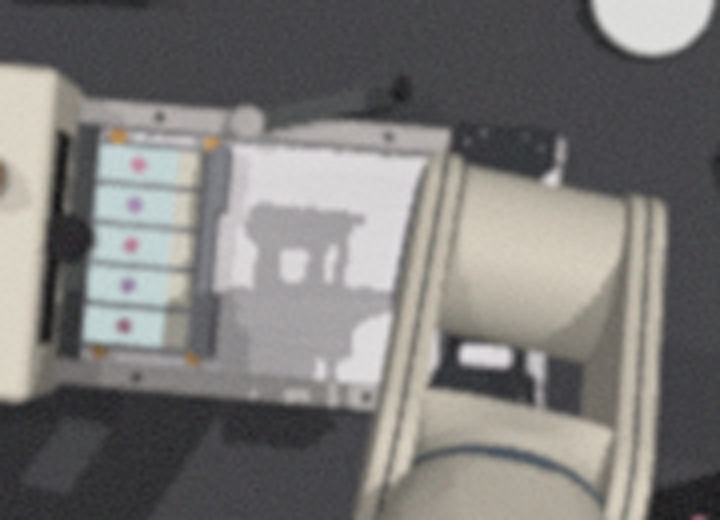

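The tray is home and straight, with all four studs symmetric. The knob is at top-view (340,162), about 1.81 rad. I go round to its outer side and swing it shut.

Call:
{"name": "servo_tool", "arguments": {
  "rows": [
    [0, 0, 0, 0.1, 0.2, 0, 0],
    [0, 0, 0, 0.2, 0.4, 0, 0],
    [0, 0, 0, 0.3, 0.6, 0, 0],
    [0, 0, 0, 0.385, 0.815, 0, 0],
    [0, 0, 0, 0.385, 0.815, 0, 0],
    [0, 0, 0, 0.385, 0.815, 0.12, 0],
    [0, 0, 0, 0.385, 0.815, 0.24, 0],
    [0, 0, 0, 0.385, 0.815, 0.345, 0],
    [0, 0, 0, 0.385, 0.815, 0.345, 0],
    [0, 0, 0, 0.385, 0.815, 0.345, 0]
  ]
}}

```text
t: 16.73
ee_pos: [704.8, -54.1, 56.3]
orientation: [2.329, 2.108, 0.001]
ft_force: [0.3, 0.0, 0.7]
width: 0.6
grasp_force: 0.0
```

```bash
python3 -c "from h import *;st()"
```

```text
t 16.73 bed xy z -40.1 -163.3 56.3 yaw err -0.001 zax [ 0.001 -0.    -1.   ] F bed 0.1 -0.3 0.7 w 0.6174254564678486
```

Call:
{"name": "servo_tool", "arguments": {
  "rows": [
    [0, 0, 0, -0.011, -0.045, 0, 0],
    [0, 0, 0, -0.037, -0.096, 0, 0],
    [0, 0, 0, -0.059, -0.149, 0, 0],
    [0, 0, 0, -0.074, -0.205, 0, 0],
    [0, 0, 0, -0.085, -0.261, 0, 0],
    [0, 0, 0, -0.089, -0.318, 0, 0],
    [0, 0, 0, -0.089, -0.376, 0, 0],
    [0, 0, 0, -0.081, -0.433, 0, 0],
    [0, 0, 0, -0.069, -0.489, 0, 0],
    [0, 0, 0, -0.028, -0.596, 0, 0]
  ]
}}

```text
t: 17.98
ee_pos: [585.7, -47.7, 55.9]
orientation: [2.329, 2.107, 0.002]
ft_force: [2.5, 2.1, -0.8]
width: 0.6
grasp_force: 1.7
```

Call:
{"name": "servo_tool", "arguments": {
  "rows": [
    [0, 0, 0, 0.03, -0.05, 0, 0],
    [0, 0, 0, 0.063, -0.097, 0, 0],
    [0, 0, 0, 0.1, -0.14, 0, 0],
    [0, 0, 0, 0.143, -0.179, 0, 0],
    [0, 0, 0, 0.19, -0.214, 0, 0],
    [0, 0, 0, 0.238, -0.244, 0, 0],
    [0, 0, 0, 0.29, -0.269, 0, 0],
    [0, 0, 0, 0.32, -0.28, 0, 0],
    [0, 0, 0, 0.343, -0.289, 0, 0],
    [0, 0, 0, 0.343, -0.289, 0, 0]
  ]
}}

```text
t: 19.23
ee_pos: [534.5, 26.5, 55.6]
orientation: [-2.329, -2.108, 0.0]
ft_force: [-0.1, 0.4, 0.3]
width: 0.5
grasp_force: 0.0
```

```bash
python3 -c "from h import *;st();studs()"
```

```text
t 19.23 bed xy z 23.3 14.1 55.6 yaw err -0.001 zax [-0.  0. -1.] F bed 0.3 0.2 0.3 w 0.5427586535237405
stud 5 152.3 -79.8
stud 2 82.9 -81.5
stud 2 151.7 79.1
stud 2 83.3 80.6
```

Call:
{"name": "servo_tool", "arguments": {
  "rows": [
    [0, 0, 0, 0.015, -0.003, 0, 0],
    [0, 0, 0, 0.03, -0.006, 0, 0],
    [0, 0, 0, 0.04, -0.01, 0, 0],
    [0, 0, 0, 0.05, -0.01, 0, 0],
    [0, 0, 0, 0.06, -0.01, 0, 0],
    [0, 0, 0, 0.07, -0.01, 0, 0],
    [0, 0, 0, 0.07, -0.01, 0, 0]
  ]
}}

```text
t: 20.15
ee_pos: [533.7, 39.3, 55.6]
orientation: [2.328, 2.109, -0.003]
ft_force: [-0.4, -9.0, 1.9]
width: 0.2
grasp_force: 4.2
```

Call:
{"name": "servo_tool", "arguments": {
  "rows": [
    [0, 0, 0, 0.005, 0, 0, 0],
    [0, 0, 0, 0.01, 0, 0, 0],
    [0, 0, 0, 0.01, 0, 0, 0]
  ]
}}

```text
t: 20.52
ee_pos: [533.7, 39.7, 55.6]
orientation: [2.326, 2.109, -0.005]
ft_force: [-1.9, -17.9, 3.0]
width: 0.7
grasp_force: 9.4
```

```bash
python3 -c "from h import *;st()"
```

```text
t 20.52 bed xy z 36.3 16.3 55.6 yaw err 0.0 zax [-0.001 -0.003 -1.   ] F bed -18.0 0.1 3.0 w 0.6652431329858095
```

The lever is against its stop. I retreat and check.

Call:
{"name": "servo_tool", "arguments": {
  "rows": [
    [0, 0, 0, -0.05, 0, 0, 0],
    [0, 0, 0, -0.12, 0, 0, 0],
    [0, 0, 0, -0.2, 0, -0.15, 0],
    [0, 0, 0, -0.4, 0, -0.35, 0],
    [0, 0, 0, -0.65, 0, -0.5, 0],
    [0, 0, 0, -0.9, 0, -0.5, 0],
    [0, 0, 0, -1, 0, -0.5, 0],
    [0, 0, 0, -1, 0, -0.5, 0],
    [0, 0, 0, -1, 0, -0.5, 0]
  ]
}}

```text
t: 21.65
ee_pos: [514.2, -155.6, 155.1]
orientation: [-2.328, -2.108, 0.001]
ft_force: [-0.5, 0.6, -0.2]
width: 0.6
grasp_force: 0.0
```

```bash
python3 - <<'E'
from h import *
st();studs()
im,_=ctrl.get_image("top");cv2.imwrite("pics/top4.png",cv2.resize(im[140:270,240:420,::-1],None,fx=4,fy=4,interpolation=2))
E
```

```text
t 21.65 bed xy z -159.9 16.5 155.1 yaw err -0.001 zax [-0.001  0.001 -1.   ] F bed 0.6 0.6 -0.2 w 0.6164037115876982
stud 5 152.3 -79.8
stud 2 82.9 -81.5
stud 1 153.2 79.2
stud 2 83.3 80.6
```

View pics/top4.png

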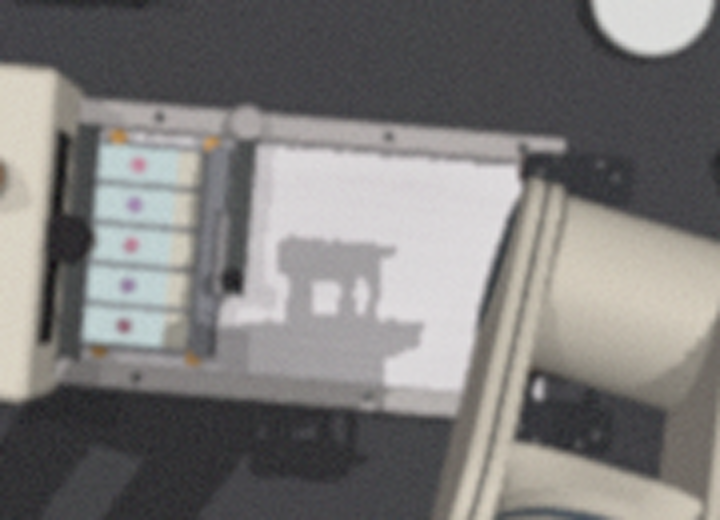

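The picture shows the tray against the stop. The lever is parallel to its bar, just behind it, with the knob at crop (232,280), and the robot is clear.

```bash
python3 -c "from workcell import ctrl;print(ctrl.close_job())"
```

```text
the job is handed in; nothing more can be done
None
```

I handed in the job at about 22 s with the tray home against the end stop, the lever shut behind it and the robot clear; the hand-in returned no verdict.

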